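Release the finished rings with the twin push buttons

TASK

Let the two waiting steel rings run down the roll track: with both fingertips press the two green buttons of the release station together, all the way in, and keep both in until both rings have rolled down and lie still at the rubber end stop; then let go so that the stop pins come up again. Leave the red stop button, the track, the rings and the loose tools on the bench untouched.

Things in the scene. Friction and masses are not known exactly. Their poses are not given: they have to be found in the camera images.
- station: release station, a grey die-cast box fixed to the bench, 86 mm (its x) by 238 mm (its y) by 60 mm high, always level. Origin: centre of its underside at bench height; z up. On its lid stand, in one row along its y: green button A at y = -72 mm, green button B at y = -8 mm (64 mm apart, centre to centre), a red mushroom stop at y = +76 mm. Each button moves its own air-driven stop pin on the track
- green_a_top (a point): centre of the flat top of green button A, a cap of 32 mm diameter, 80 mm above the bench when out; a fixed aluminium collar of 41 mm diameter round it is 67 mm high, so the cap stands 13 mm proud when out and still 3 mm proud when fully in. Moves with the button
- green_b_top (a point): the same for green button B
- green_a (a joint): travel of green button A in m: 0 out, 0.010 fully in; spring return, about 3 N to start and about 5 N to hold fully in, up to 1 N more while the rings lean on the pins. It draws stop pin A down by 4 times its travel
- green_b (a joint): the same for green button B and stop pin B
- estop_top (a point): centre of the top of the red mushroom stop, 39 mm diameter, 94 mm above the bench when out; must not be pressed
- estop (a joint): travel of the red stop in m: 0 out, 0.006 pressed
- track: gravity roll track fixed to the bench beyond the station, 700 mm long along its y, 70 mm wide over its green rims, with a channel 44 mm wide inside. Origin: at bench height under its middle, z up. Its steel floor slopes down 7 degrees towards its +y: 88 mm above the bench at y = 0. The two stop pins stand 22 mm apart across the channel at y = -20 mm; the rubber end stop faces uphill at y = +328 mm
- stop_a (a joint): stop pin A, 10 mm diameter, in m: 0 = up, 34 mm above the track floor; 0.034 = flush; 0.040 = button A fully in. The rings can pass only while both pins are down
- stop_b (a joint): stop pin B, the same, moved by button B
- ring_1: the first ring, steel with bronze lining, 80 mm outside diameter, 36 mm wide, 0.7 kg, standing on edge in the track against the stop pins. Origin at its centre, its x along its axle (across the track). Released, it rolls to the end stop in about 1 s and lies there at about y = +291 mm of the track
- ring_2: the second ring, the same, standing behind the first one, uphill. Released, it follows and ends against the first one, at about y = +211 mm of the track
- chuck_key: loose T-shaped lathe chuck key lying on the bench near the station, 114 mm long, handle 130 mm, 18 mm high
- bush: loose bronze bush standing near the station, 44 mm diameter, 40 mm high
- turning_tool: loose square-shank turning tool lying beside the station's red-button end, 123 mm long, 20 mm square
- caliper: loose digital caliper lying to the left, 230 mm long, 14 mm high
- oil_can: loose red oil can standing to the left, 76 mm diameter, its spout 170 mm high
- chip_brush: loose chip brush lying to the right
- collet: loose steel collet standing to the right, 33 mm diameter, 47 mm high

How it is judged:
By the outcome, as a careful person would: the job done as asked, in the order asked, and still so for the second after the job is handed in, with the robot touching nothing.
It also fails if it takes over 32 s, if anything falls off the work surface, if the arm or the gripper's body presses on something with over 40 N, if the wrist force passes 120 N, or if a joint passes its speed limit or range.

ROBOT

A 7-joint arm with a two-finger parallel gripper is mounted at the origin on the work surface. World frame = base frame: x ahead of the robot, y to its left, z up, the work surface at z = 0. Lengths are in m, angles in rad, forces in N, time in s.
With the tool pointing down it reaches from about 0.4 to 0.85 m from the base axis. Payload 4.5 kg.
Tool frame: the origin (TCP) lies midway between the tips of the shut fingers; the grasp point (between the pads) lies 19 mm behind it; z points along the fingers, y is the line along which they close (so a half turn about z gives the same grasp; the last joint's range is limited). The gripper opens to 85 mm and grips with 20 to 120 N. Pads are 22 mm wide; open, the fingers measure 114 mm over their backs; the gripper's body (76 mm by 85 mm) begins 54 mm behind the grasp point. The pads swing forward as they close: fully open they stand 13 mm farther back than shut.
Start: joints at [1.242, 0.689, -0.195, 1.565, 0.157, 0.902, -0.215], TCP at [0.222, -0.584, 0.231] pointing down, gripper open.
Joint ranges: [-3.01, 3.01], [-0.46, 2.08], [-1.47, 1.51], [0.13, 2.56], [-1, 4.14], [0.04, 2.09], [-2.66, 2.66]. Speed limits (rad/s): [2.57, 2.57, 3.14, 3.14, 3.14, 3.14, 3.14].

INTERFACE

Orientations are given as a unit quaternion [x, y, z, w].
In Python, from rig import env, optics gives the robot as it stands.
- The arm moves only by the tool move_arm, never from a script. Its argument "series" is one flat list of numbers, 7 for each row, row after row: the closure in counts, from 0 (fully open) to 255 (shut), then the shift along the tool's x, y, z in cm, then the turn, a rotation vector about the tool's x, y, z in degrees. A call has 1 to 5 rows; each row shifts and turns the commanded pose from where the row before left it, along the tool's axes as they then stand; what a row does not reach is not made up. A row lasts 1/8 s, in which the tool goes at most 62.5 mm and 10.7 degrees, less where a joint would pass 70% of its speed; a pose out of reach is approached as far as the arm can. A call is refused whole if a number of a shift passes 6.25 or a number of a turn 10.7, either way. A call with a gripper value outside its range is refused whole. The fingers move at their own pace and stop on an object; "force" is the grip in N (left out, the last holds). Time passes only in rows, so rows that do not move let the fingers close. It gives the time, the measured TCP pose, the force, the opening and the grip force at its end, in the units of the state.
- env.state(): the state, without advancing time (a new reading comes with each control period).
- optics.grab_frame(name): name is "side" or "top"; returns a dict with "frame" (420x560x3 uint8, blue, green, red), "z_map" (420x560 float32, m along the optical axis (not along the pixel's ray), 0 where there is no reading), "fx", "fy", "cx", "cy" (pixels), "eye" and "rotation" of the camera in the world. Camera axes: x right, y down, z forward; pixel columns grow to the right and rows downward; lengths in m; the calibration is good to about 2 mm. A picture is of the moment at which its call begins.
- env.sign_off(): hands the job in; it is judged then, once.
The state is a dict: "time_s": time; "joint_pos": joint angles; "joint_vel": joint speeds; "joint_efforts": joint torques, N m; "position": TCP position; "tcp_rot": TCP orientation; "ft_force": force on the tool from outside, world axes, zero at the start; "ft_torque": the same for the moment, N m; "gripper_width": opening from 0.0 (shut) to 1.0 (fully open); "grasp_force": force on a finger pad.
Only numpy, scipy, OpenCV 4.12 (cv2) and the standard library are available. Lean on these libraries where they do the work, as an engineer would, in place of code of your own. Each camera call takes 0.05 s, during which the arm holds its last target. There are 200 camera calls.

## Working session

There is one attempt and no reset: what is moved stays moved. The work goes in short steps, Python scripts to look and compute and a tool call to move; the robot and the scene stay as the last step left them, time stands still between calls to the robot, and variables do not carry over. Pictures are saved under pics/ and viewed, at most 10 in all, crops included, and the job is handed in when it is done.

Besides the shell and the picture viewer there is one more tool, called after ">>>" as a command line: name --argument value ..., lists and objects as JSON in quotes. move_arm: Moves the arm, as the interface text tells. Its arguments: {"type":"object","properties":{"series":{"type":"array"},"force":{"type":"number"}},"required":["series"]}

```bash
mkdir -p pics; cat > h.py <<'E'
import cv2, numpy as np
from rig import env, optics
def grab(n,save=None):
    f=optics.grab_frame(n)
    if save: cv2.imwrite('pics/'+save,f['frame'])
    return f
def ray(f,u,v):
    d=np.array([(u-f['cx'])/f['fx'],(v-f['cy'])/f['fy'],1.]); return np.array(f['rotation'])@d
def plane(f,u,v,z):
    d=ray(f,u,v); e=np.array(f['eye']); return e+d*(z-e[2])/d[2]
def blobs(f,lo,hi,amin=40):
    m=cv2.inRange(cv2.cvtColor(f['frame'],cv2.COLOR_BGR2HSV),lo,hi)
    n,l,s,c=cv2.connectedComponentsWithStats(m)
    return [(c[i].round(1),s[i]) for i in range(1,n) if s[i][4]>amin]
def depthpt(f,u,v):
    return np.array(f['eye'])+ray(f,u,v)*f['z_map'][int(round(v)),int(round(u))]
E
python3 - <<'E'
from h import *
for n in('top','side'):
    f=grab(n,n+'0.png'); print(n,f['eye'],np.round(f['rotation'],2).tolist(),f['fx'],f['cx'],f['cy'])
    for c,s in blobs(f,(40,80,40),(90,255,255)): print('green',c,s,depthpt(f,*c).round(4),plane(f,*c,.08).round(4))
    for a,b in(((0,120,60),(10,255,255)),((170,120,60),(180,255,255))):
        for c,s in blobs(f,a,b): print('red',c,s,depthpt(f,*c).round(4),plane(f,*c,.094).round(4))
print(env.state())
E
```

```text
top [0.39190175 0.01452063 1.31963465] [-0.69, 0.72, -0.05, 0.06] 500.0790185680162 288.6347989884335 201.77162173199628Traceback (most recent call last):
  File "<stdin>", line 4, in <module>
  File "h.py", line 16, in depthpt
    return np.array(f['eye'])+ray(f,u,v)*f['z_map'][int(round(v)),int(round(u))]
                              ~~~^^^^^^^
  File "h.py", line 8, in ray
    d=np.array([(u-f['cx'])/f['fx'],(v-f['cy'])/f['fy'],1.]); return np.array(f['rotation'])@d
                                                                     ~~~~~~~~~~~~~~~~~~~~~~~^~
ValueError: matmul: Input operand 1 has a mismatch in its core dimension 0, with gufunc signature (n?,k),(k,m?)->(n?,m?) (size 3 is different from 4)
```

View pics/top0.png

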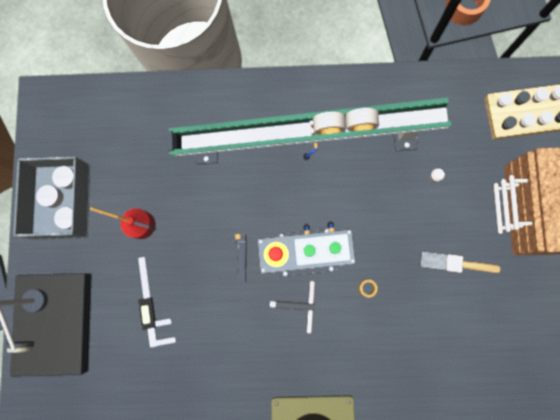

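The top view shows the station at about (306,252): red stop at (276,254), green buttons at (310,250) and (335,247). The rings are at (328,122) and (362,119). The camera rotation turns out to be a quaternion, so I'll fix the helper.

```bash
sed -i "s/return np.array(f\['rotation'\])@d/return Rotation.from_quat(f['rotation']).as_matrix()@d/; 1a from scipy.spatial.transform import Rotation" h.py
python3 - <<'E'
from h import *
for n in('top','side'):
    f=grab(n,n+'1.png'); print(n,f['eye'],f['rotation'],f['fx'],f['cx'],f['cy'])
    for c,s in blobs(f,(40,80,40),(90,255,255)): print('green',c,s,depthpt(f,*c).round(4),plane(f,*c,.08).round(4))
    for a,b in(((0,120,60),(10,255,255)),((170,120,60),(180,255,255))):
        for c,s in blobs(f,a,b): print('red',c,s,depthpt(f,*c).round(4),plane(f,*c,.094).round(4))
s=env.state(); print(s); print(Rotation.from_quat(s['tcp_rot']).as_matrix().round(3))
E
```

```text
top [0.39190175 0.01452063 1.31963465] [-0.69454519  0.71513593 -0.04669784  0.06330003] 500.0790185680162 288.6347989884335 201.77162173199628
green [411.5 105.1] [370  98  78  15 574] [ 0.8    -0.2623  0.1613] [ 0.8286 -0.2817  0.08  ]
green [344.2 110.1] [335 108  18   6  42] [ 0.8013 -0.1028  0.1382] [ 0.8215 -0.1086  0.08  ]
green [243.5 123.4] [ 169  112  151   23 1057] [0.7867 0.149  0.106 ] [0.7951 0.1519 0.08  ]
green [310.2 137.7] [169 121 282  34 931] [ 0.7373 -0.0173  0.1278] [ 0.7511 -0.0186  0.08  ]
green [334.9 247.6] [330 242  11  12 106] [ 0.4689 -0.07    0.0807] [ 0.4689 -0.07    0.08  ]
green [309.1 250.1] [304 245  11  11 104] [ 0.4647 -0.0062  0.0786] [ 0.4646 -0.0062  0.08  ]
red [479.5   2.2] [475   0  10   7  41] [ 1.2447 -0.5749 -0.1605] [ 1.0981 -0.4735  0.094 ]
red [464.   16.7] [451   3  34  22 288] [ 1.1853 -0.5142 -0.138 ] [ 1.059 -0.43   0.094]
red [135.6 223. ] [121 209  33  29 625] [0.5431 0.4219 0.0954] [0.5433 0.4224 0.094 ]
red [275.3 253.5] [269 247  14  14 147] [0.4578 0.0768 0.0952] [0.4579 0.0768 0.094 ]
side [ 0.54047571 -0.81967066  0.6217277
[... 1036 characters left out ...]
,
        0.90248063, -0.21510632]), 'joint_vel': array([-0.00100657, -0.00396923,  0.0005509 , -0.00321761, -0.00095241,
        0.00018278, -0.00073561]), 'joint_efforts': array([-1.36709725e-03, -5.39938688e+01, -1.26894727e+00, -1.58720684e+01,
        9.14035016e-03,  6.39800623e-03, -8.35086155e-06]), 'position': array([ 0.22158814, -0.58388689,  0.23066451]), 'tcp_rot': array([ 9.83587118e-01,  1.80432533e-01, -1.83346373e-04, -6.69669639e-04]), 'ft_force': array([0.29354527, 0.40531752, 0.12856753]), 'ft_torque': array([0.02171699, 0.04370971, 0.02834282]), 'grasp_force': 0.0, 'gripper_width': 1.003900559825254}
[[ 0.935  0.355 -0.001]
 [ 0.355 -0.935  0.001]
 [-0.    -0.001 -1.   ]]
```

View pics/side1.png

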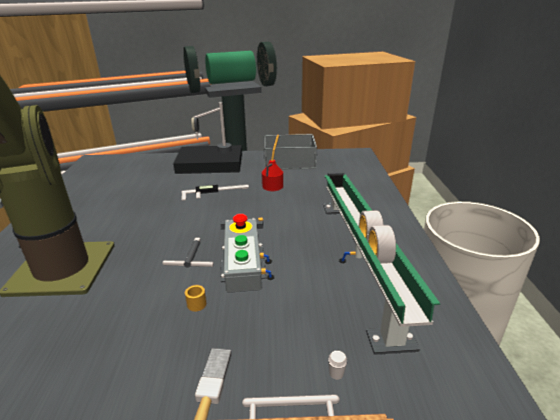

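Side view: the station is at (241,250), and the caps at (240,240) and (241,255) agree with the top view. The measurements give:

| Quantity | Value |
|---|---|
| Button A | (0.469, -0.070) |
| Button B | (0.465, -0.006) |
| A to B spacing | 64 mm, as specified |
| Midpoint | (0.467, -0.038) |
| Station yaw | about 4.1° |

I'll turn the tool and partly close the fingers, then travel over at z = 0.23.

>>> move_arm --series '[105,0,0,0,0,0,8.35,105,0,0,0,0,0,8.35,105,2.83,-5.27,0,0,0,0,105,2.83,-5.27,0,0,0,0,105,2.83,-5.27,0,0,0,0]'

```text
time_s: 0.78
position: [0.2959, -0.4188, 0.2312]
tcp_rot: [0.999, 0.036, 0.0, -0.0]
ft_force: [2.4, 0.8, -0.4]
gripper_width: 0.588
grasp_force: 0.0
```

>>> move_arm --series '[105,2.83,-5.27,0,0,0,0,105,2.83,-5.27,0,0,0,0,105,2.83,-5.27,0,0,0,0,105,2.83,-5.27,0,0,0,0,105,2.83,-5.27,0,0,0,0]'

```text
time_s: 1.4
position: [0.4183, -0.1459, 0.2313]
tcp_rot: [0.999, 0.036, 0.0, 0.0]
ft_force: [1.0, -1.2, -1.0]
gripper_width: 0.593
grasp_force: 0.0
```

>>> move_arm --series '[105,2.83,-5.27,0,0,0,0,105,2.83,-5.27,0,0,0,0,105,0,0,4,0,0,0,105,0,0,4,0,0,0,105,0,0,0,0,0,0]'

```text
time_s: 2.02
position: [0.4645, -0.0382, 0.1494]
tcp_rot: [0.999, 0.036, -0.003, -0.0]
ft_force: [0.4, 0.2, -0.7]
gripper_width: 0.589
grasp_force: 0.0
```

```bash
python3 - <<'E'
from h import *
s=env.state(); print(s['position'],s['gripper_width'],s['ft_force'],Rotation.from_quat(s['tcp_rot']).as_matrix().round(4).tolist())
f=grab('side'); g=f['frame']; cv2.imwrite('pics/s2.png',cv2.resize(g[130:300,140:340],None,fx=3.5,fy=3.5,interpolation=cv2.INTER_CUBIC))
f=grab('top'); g=f['frame']; cv2.imwrite('pics/t2.png',cv2.resize(g[180:310,220:400],None,fx=4,fy=4,interpolation=cv2.INTER_CUBIC))
E
```

```text
[ 0.46451883 -0.03823914  0.14935772] 0.5889107823057426 [ 0.43683216  0.15269977 -0.65521076] [[0.9974, 0.0719, -0.0062], [0.0719, -0.9974, -0.0001], [-0.0062, -0.0004, -1.0]]
```

View pics/s2.png

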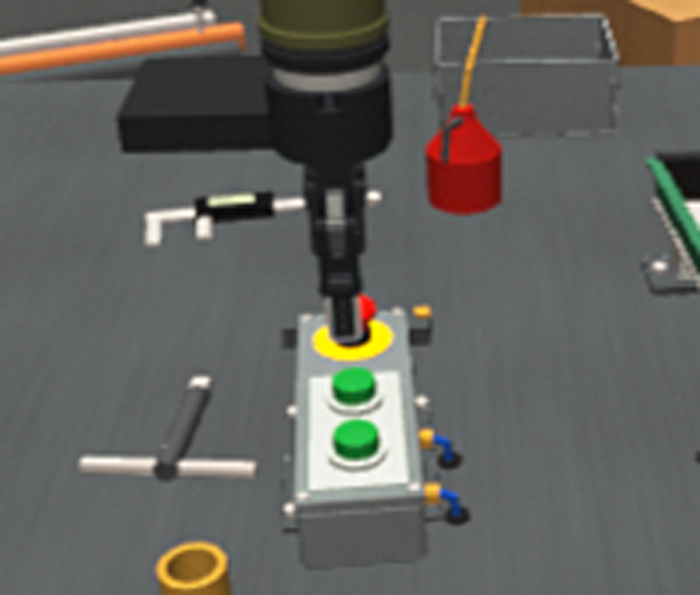

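View pics/t2.png

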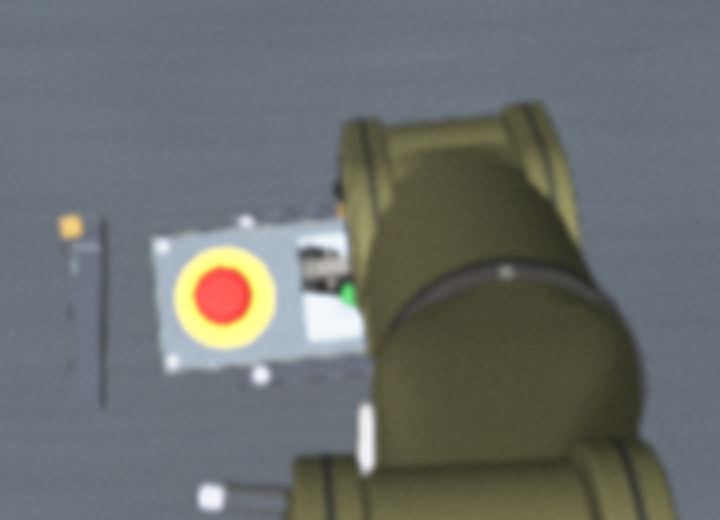

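The fingers hang over the buttons in the side view, with the near tip at about (345,335) in the crop, and the top view shows finger B beside button B. I'll use depth to measure the finger's outer back and tip height.

```bash
cat >> h.py <<'E'
def cloud(f):
    h,w=f['z_map'].shape; u,v=np.meshgrid(np.arange(w),np.arange(h)); z=f['z_map']
    d=np.stack([(u-f['cx'])/f['fx']*z,(v-f['cy'])/f['fy']*z,z],-1)
    return d@Rotation.from_quat(f['rotation']).as_matrix().T+np.array(f['eye'])
def fingers(f,zmin,zmax):
    s=env.state(); P=(cloud(f)-s['position'])@Rotation.from_quat(s['tcp_rot']).as_matrix()
    m=(f['z_map']>0)&(abs(P[...,0])<.03)&(abs(P[...,1])<.08)&(P[...,2]>zmin)&(P[...,2]<zmax)
    return P[m]
E
python3 - <<'E'
from h import *
for n in('side','top'):
    p=fingers(grab(n),-.06,.02); p=p[np.argsort(p[:,2])]; print(n,len(p)); print((p[::max(1,len(p)//45)]*1000).round(0).astype(int).tolist())
E
```

```text
side 203
[[9, 57, -60], [-10, 57, -59], [1, 49, -58], [9, 58, -58], [-4, 55, -57], [-10, 58, -57], [3, 54, -56], [0, 53, -56], [7, 57, -55], [-12, 58, -54], [3, 37, -54], [-8, 35, -53], [0, 57, -53], [-4, 34, -53], [11, 56, -52], [-11, 56, -51], [6, 56, -49], [4, 55, -49], [11, 35, -47], [-1, 39, -38], [-5, 38, -35], [-12, 32, -35], [-5, 39, -33], [3, 37, -31], [-10, 30, -31], [-8, 38, -30], [-1, 38, -29], [-8, 38, -28], [-6, 37, -27], [-6, 41, -26], [-4, 39, -25], [5, 39, -24], [9, 32, -23], [-8, 37, -22], [7, 30, -22], [-6, 36, -21], [7, 32, -20], [-11, 32, -19], [7, 32, -18], [-4, 38, -17], [0, 36, -15], [-4, 38, -15], [0, 37, -13], [-11, 30, -12], [-9, 33, -11], [6, 33, -11], [-11, 33, -9], [-9, 30, -7], [2, 32, -5], [8, 31, -4], [-1, 30, -1]]
top 13
[[13, -45, -60], [-9, -45, -59], [-5, -46, -59], [-2, -46, -59], [-7, -44, -58], [-3, -42, -57], [-2, -44, -57], [-5, -44, -57], [11, -45, -57], [-5, -42, -57], [-11, -45, -56], [-11, -47, -56], [-5, -40, -53]]
```

The back of the near finger is at 38 mm, and the tip is around 25–33 mm from the axis. I'll open slightly so the tips centre on ±32 mm, correct x and tilt, and descend close to the caps.

>>> move_arm --series '[90,0.25,0,0,0,0.35,0,90,0,0,3,0,0,0,90,0,0,2,0,0,0,90,0,0,0,0,0,0]'

```text
time_s: 2.72
position: [0.4691, -0.0383, 0.1011]
tcp_rot: [0.999, 0.036, 0.003, -0.0]
ft_force: [-1.0, -0.0, -0.1]
gripper_width: 0.648
grasp_force: 0.0
```

```bash
python3 - <<'E'
from h import *
s=env.state(); print(s['position'],s['gripper_width'],s['ft_force'],Rotation.from_quat(s['tcp_rot']).as_matrix().round(4).tolist())
f=grab('side'); g=f['frame']; cv2.imwrite('pics/s3.png',cv2.resize(g[180:290,190:310],None,fx=5,fy=5,interpolation=cv2.INTER_CUBIC))
E
```

```text
[ 0.46909348 -0.03834393  0.10105253] 0.64848322515523 [-0.96494072 -0.01718342 -0.08713871] [[0.9974, 0.0712, 0.0051], [0.0712, -0.9975, 0.0004], [0.0051, -0.0, -1.0]]
```

View pics/s3.png

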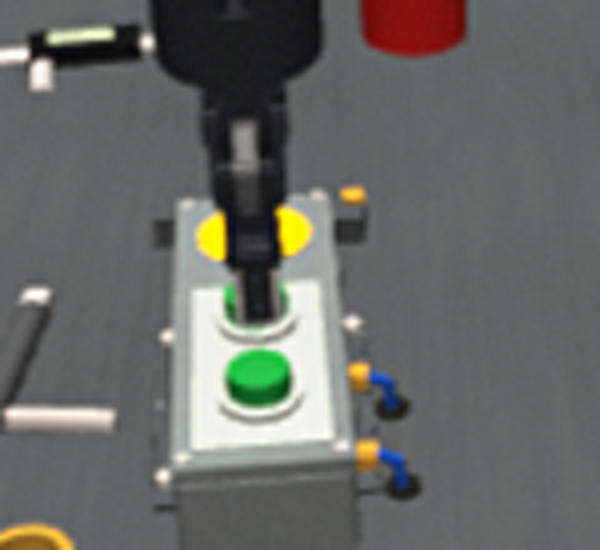

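The near tip, at (260,320) in the crop, lines up with the cap column at 258, and nothing is in contact. I'll undo the small overshoot and go down to just above the caps.

>>> move_arm --series '[90,-0.2,0,0.7,0,-0.3,0,90,0,0,0.5,0,0,0,90,0,0,0,0,0,0]'

```text
time_s: 3.15
position: [0.4673, -0.0385, 0.0892]
tcp_rot: [0.999, 0.036, 0.0, 0.0]
ft_force: [0.1, 0.3, 0.3]
gripper_width: 0.649
grasp_force: 0.0
```

```bash
python3 - <<'E'
from h import *
s=env.state(); print(s['position'],s['ft_force'],Rotation.from_quat(s['tcp_rot']).as_matrix().round(4).tolist())
f=grab('side'); g=f['frame']; cv2.imwrite('pics/s4.png',cv2.resize(g[200:280,200:290],None,fx=6,fy=6,interpolation=cv2.INTER_CUBIC))
E
```

```text
[ 0.46733434 -0.03845119  0.0891861 ] [0.05433692 0.345621   0.27531201] [[0.9975, 0.0713, 0.0007], [0.0713, -0.9975, -0.0], [0.0007, 0.0001, -1.0]]
```

View pics/s4.png

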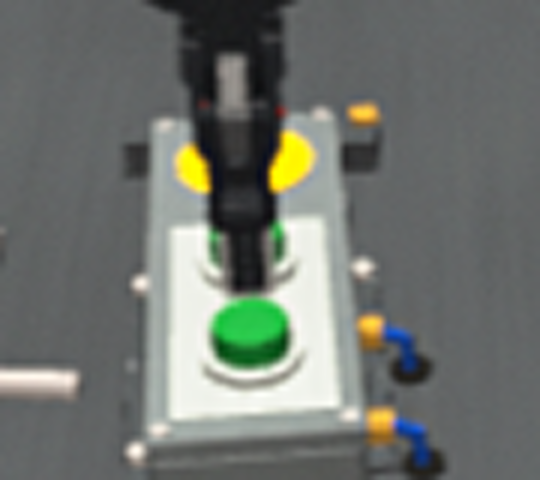

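The tip at (248,290) in the crop sits just above cap A, whose centre is about (250,318), and it's centred laterally. Next I'll descend until contact.

>>> move_arm --series '[90,0,0,0.6,0,0,0,90,0,0,0.5,0,0,0,90,0,0,0,0,0,0]'

```text
time_s: 3.58
position: [0.4671, -0.0384, 0.0778]
tcp_rot: [0.999, 0.036, -0.0, -0.0]
ft_force: [0.1, -0.4, 0.5]
gripper_width: 0.648
grasp_force: 0.0
```

>>> move_arm --series '[90,0,0,0.3,0,0,0,90,0,0,0.3,0,0,0,90,0,0,0,0,0,0]'

```text
time_s: 3.95
position: [0.4674, -0.0384, 0.0722]
tcp_rot: [0.999, 0.036, 0.0, 0.0]
ft_force: [-0.8, 0.1, 0.0]
gripper_width: 0.648
grasp_force: 0.0
```

>>> move_arm --series '[90,0,0,0.2,0,0,0,90,0,0,0.2,0,0,0,90,0,0,0,0,0,0]'

```text
time_s: 4.32
position: [0.4674, -0.0384, 0.0681]
tcp_rot: [0.999, 0.036, 0.0, 0.0]
ft_force: [0.4, 0.3, -0.1]
gripper_width: 0.645
grasp_force: 0.0
```

```bash
python3 - <<'E'
from h import *
s=env.state(); print(s['position'],s['ft_force'],s['ft_torque'])
f=grab('side'); g=f['frame']; cv2.imwrite('pics/s5.png',cv2.resize(g[200:280,200:290],None,fx=6,fy=6,interpolation=cv2.INTER_CUBIC))
E
```

```text
[ 0.46740854 -0.0384231   0.06812074] [ 0.38512021  0.30645291 -0.09078095] [ 0.00211155 -0.00903646 -0.01985351]
```

View pics/s5.png

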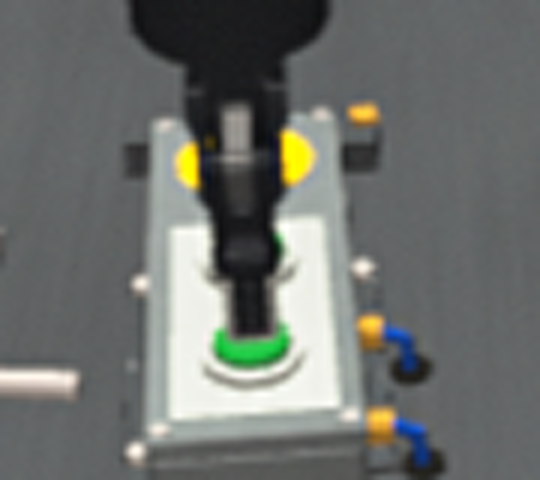

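The front edge of the tip is at (250,338) in the crop, inside cap A's top (about 295–341), with no contact yet. Continuing down.

>>> move_arm --series '[90,0,0,0.2,0,0,0,90,0,0,0.2,0,0,0,90,0,0,0,0,0,0]'

```text
time_s: 4.75
position: [0.4675, -0.0385, 0.0659]
tcp_rot: [0.999, 0.036, 0.001, 0.0]
ft_force: [-2.0, 0.8, 23.5]
gripper_width: 0.65
grasp_force: 11.1
```

```bash
python3 - <<'E'
from h import *
f=grab('side'); s=env.state(); print(s['position'],s['ft_force'],s['ft_torque'],s['grasp_force'],s['gripper_width'])
p=fingers(f,-.03,.02); print((p[np.argsort(p[:,2])]*1000).round(0).astype(int).tolist()[-45:])
f2=grab('top')
g=f['frame']; h=f2['frame']
a=cv2.resize(g[200:280,200:290],(540,480),interpolation=cv2.INTER_CUBIC)
cv2.imwrite('pics/s6.png',np.hstack([a,cv2.resize(h[215:285,260:296],(247,480),interpolation=cv2.INTER_CUBIC)]))
E
```

```text
[ 0.46750018 -0.0384741   0.06587268] [-2.06299131  0.53088044 21.26615993] [0.16359311 0.60006569 0.00183941] 11.09150136995595 0.6486691578548662
[[-15, 75, 15], [19, 76, 15], [-29, 77, 15], [-11, 75, 15], [-9, 76, 15], [0, 76, 15], [-13, 78, 15], [21, 75, 16], [3, 76, 16], [14, 74, 16], [-2, 75, 16], [-27, 75, 16], [-15, 77, 16], [7, 76, 16], [-6, 74, 16], [5, 75, 17], [10, 75, 17], [26, 73, 17], [12, 75, 17], [19, 76, 17], [28, 73, 18], [16, 75, 18], [-22, 74, 18], [-25, 74, 18], [-9, 75, 18], [3, 76, 18], [-22, 77, 18], [21, 75, 18], [-4, 75, 18], [30, 76, 19], [-27, 76, 19], [-11, 74, 19], [-7, 75, 19], [-20, 73, 19], [-18, 73, 19], [23, 75, 19], [-25, 76, 19], [9, 76, 19], [14, 77, 19], [7, 76, 19], [-2, 75, 19], [0, 75, 19], [14, 73, 19], [-13, 76, 20], [28, 74, 20]]
```

View pics/s6.png

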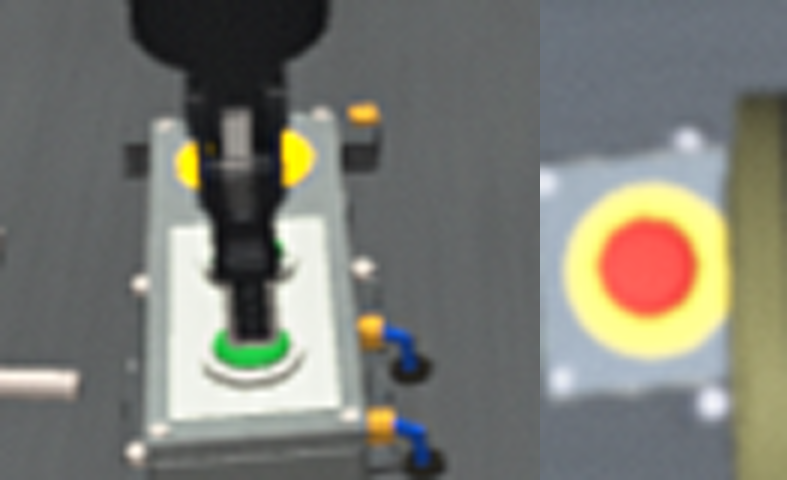

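The tip is on cap A, and less green shows beside it than before, so the caps may already be in. I'll compare the green outlines against the stored frames and check where the rings are.

```bash
python3 - <<'E'
from h import *
a=grab('side'); 
def cols(g,nm):
    m=cv2.inRange(cv2.cvtColor(g,cv2.COLOR_BGR2HSV),(40,80,40),(90,255,255))
    print(nm,[(u,(lambda r:(r.min(),r.max()) if len(r) else None)(245+np.where(m[245:266,u])[0])) for u in range(234,250)])
cols(cv2.imread('pics/side1.png'),'orig'); cols(a['frame'],'now')
t=cv2.imread('pics/top1.png'); f=grab('top'); d=cv2.absdiff(t,f['frame'])[85:165,165:460].max(2); print('track diff',(d>40).sum(), np.argwhere(d>40)[:3])
s=env.state(); print(s['time_s'],s['position'],s['ft_force'])
E
```

```text
orig [(234, None), (235, (np.int64(253), np.int64(255))), (236, (np.int64(252), np.int64(259))), (237, (np.int64(251), np.int64(259))), (238, (np.int64(250), np.int64(260))), (239, (np.int64(245), np.int64(260))), (240, (np.int64(245), np.int64(260))), (241, (np.int64(245), np.int64(260))), (242, (np.int64(250), np.int64(260))), (243, (np.int64(250), np.int64(260))), (244, (np.int64(250), np.int64(260))), (245, (np.int64(250), np.int64(259))), (246, (np.int64(251), np.int64(259))), (247, (np.int64(252), np.int64(258))), (248, None), (249, None)]
now [(234, None), (235, None), (236, (np.int64(255), np.int64(259))), (237, (np.int64(255), np.int64(259))), (238, (np.int64(257), np.int64(260))), (239, (np.int64(258), np.int64(260))), (240, (np.int64(258), np.int64(260))), (241, (np.int64(258), np.int64(260))), (242, (np.int64(258), np.int64(260))), (243, (np.int64(258), np.int64(260))), (244, (np.int64(258), np.int64(260))), (245, (np.int64(257), np.int64(260))), (246, (np.int64(256), np.int64(259))), (247, (np.int64(255), np.int64(258))), (248, None), (249, None)]
track diff 2236 [[ 22 197]
 [ 22 198]
 [ 22 199]]
4.95 [ 0.46746642 -0.03845648  0.06588188] [-2.35459859  0.32561187 22.58281959]
```

Cap A has gone down about 3 rows (about 9 mm), and the track image has changed, so the rings have probably started moving. Force is a steady 22 N. I'll keep holding and check the rings.

>>> move_arm --series '[90,0,0,0.02,0,0,0,90,0,0,0,0,0,0,90,0,0,0,0,0,0,90,0,0,0,0,0,0,90,0,0,0,0,0,0]'

```text
time_s: 5.58
position: [0.4675, -0.0385, 0.0658]
tcp_rot: [0.999, 0.036, 0.001, 0.0]
ft_force: [-2.8, 0.1, 24.1]
gripper_width: 0.647
grasp_force: 12.2
```

```bash
python3 - <<'E'
from h import *
f=grab('top'); s=grab('side')
a=cv2.resize(f['frame'][85:165,160:460],(795,212)); b=cv2.resize(s['frame'][160:340,300:450],(317,380))
c=np.zeros((592,795,3),np.uint8); c[:212]=a; c[212:,:317]=b; cv2.imwrite('pics/r7.png',c)
x=env.state(); print(x['time_s'],x['position'],x['ft_force'])
E
```

```text
5.675 [ 0.46748873 -0.03845647  0.06585942] [-3.97130265  0.98408487 24.72737822]
```

View pics/r7.png

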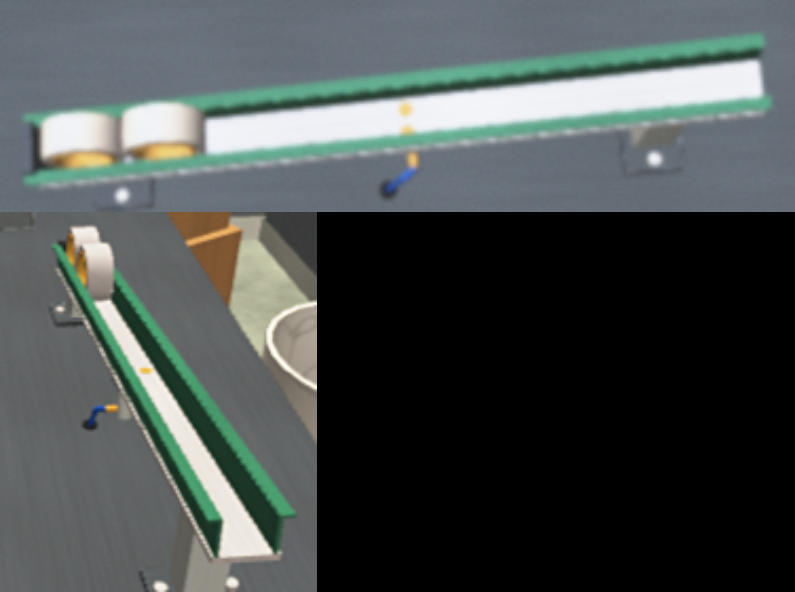

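Both rings lie at the end stop, at (80,138) and (162,130) in the crop, and both pins are flush at (405,110) and (405,130). I'll hold for another second and confirm the rings are still before letting go.

>>> move_arm --series '[90,0,0,0,0,0,0,90,0,0,0,0,0,0,90,0,0,0,0,0,0,90,0,0,0,0,0,0,90,0,0,0,0,0,0]'

```text
time_s: 6.3
position: [0.4675, -0.0385, 0.0659]
tcp_rot: [0.999, 0.036, 0.001, 0.0]
ft_force: [-3.4, -0.2, 23.7]
gripper_width: 0.647
grasp_force: 12.2
```

```bash
python3 - <<'E'
from h import *
import time
f=grab('top')['frame'][85:165,160:460]; a=cv2.resize(f,(795,212))
d=cv2.absdiff(a,cv2.imread('pics/r7.png')[:212]); print('vs r7',d.max(),(d>25).sum())
x=env.state(); print(x['time_s'],x['position'],x['ft_force'])
E
```

```text
vs r7 6 0
6.35 [ 0.46747758 -0.03845399  0.06586671] [-3.13460185  2.00454769 23.78556895]
```

The rings haven't moved since the last frame. I'll lift straight up.

>>> move_arm --series '[90,0,0,-1,0,0,0,90,0,0,-2,0,0,0,90,0,0,-4,0,0,0,90,0,0,-4,0,0,0,90,0,0,0,0,0,0]'

```text
time_s: 6.98
position: [0.4691, -0.0386, 0.1764]
tcp_rot: [0.999, 0.036, 0.003, 0.0]
ft_force: [0.7, -0.5, -0.0]
gripper_width: 0.648
grasp_force: 0.0
```

>>> move_arm --series '[90,0,0,-4,0,0,0,90,0,0,0,0,0,0,90,0,0,0,0,0,0,90,0,0,0,0,0,0]'

```text
time_s: 7.48
position: [0.4664, -0.0384, 0.2129]
tcp_rot: [0.999, 0.036, -0.001, -0.0]
ft_force: [-0.6, -0.3, 0.4]
gripper_width: 0.649
grasp_force: 0.0
```

```bash
python3 - <<'E'
from h import *
f=grab('top'); s=grab('side')
a=cv2.resize(f['frame'][85:165,160:460],(795,212)); b=cv2.resize(s['frame'][160:340,190:450],(549,380))
c=np.zeros((592,795,3),np.uint8); c[:212]=a; c[212:,:549]=b; cv2.imwrite('pics/r8.png',c)
x=env.state(); print(x['time_s'],x['position'],x['ft_force'],abs(x['joint_vel']).max())
E
```

```text
7.575 [ 0.46667227 -0.03840588  0.2131279 ] [-0.4161743   0.18996727  1.11030391] 0.004241717835783146
```

View pics/r8.png

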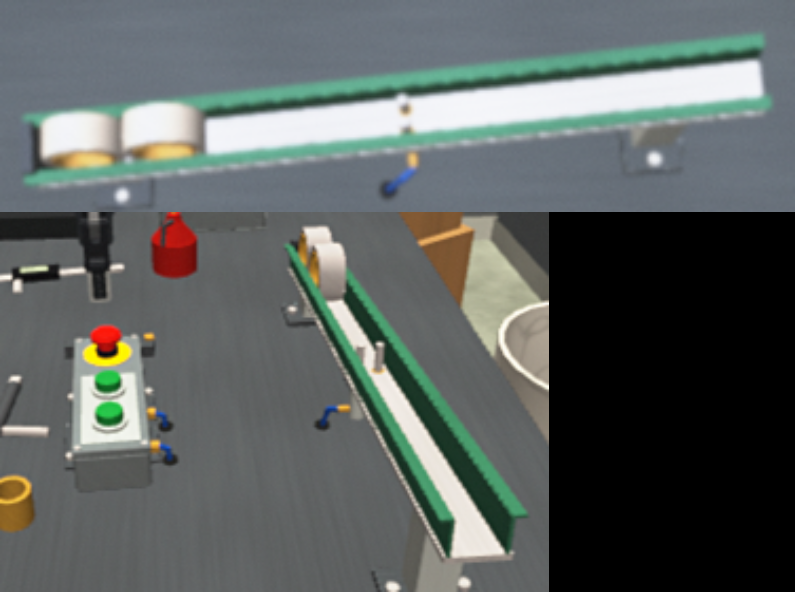

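Both pins are up again at (362,355) and (379,357), both green caps are out at (108,382) and (109,413), the red stop at (105,340) is out, and the rings lie at the end stop. Handing in.

```bash
python3 -c "
from rig import env; print(env.sign_off())"
```

```text
the job is handed in; nothing more can be done
None
```

I pressed both green buttons together and held them until both rings lay still at the end stop; I then let go, both stop pins came up, nothing else was touched as far as the images show, and I handed the job in at about 7.6 s.

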